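# Park the ink roller on its rest

### The job

Push the black ink roller slowly up the ramp of the wooden rest with your fingertips, over the top edge and into the dip at the stop, beside the orange one. Keep your fingers behind it all the way so that it never rolls back or shoots ahead on the ramp; do not lift it out of its lane, and leave the orange roller and the other things on the table where they are. Finish with the hand clear of everything.

Things in the scene. Friction and masses are not known exactly. Their poses are not given: they have to be found in the camera images.
- roller_center (a point): Centre of the loose black roller to be pushed: a smooth hard cylinder, 60 mm diameter, 86 mm long, about 0.3 kg, aluminium ends with brass hubs. Its y axis is the cylinder's axis (lies across the lane); x and z turn as it rolls. It starts lying in the empty lane on the level landing at the foot of the ramp.
- rest: Fixed wooden roller rest; origin on the table under its middle, x: level direction up the ramp, y across, z up. Two lanes 92 mm wide, centred at y +53 (empty, for the black roller) and y -53 mm (orange roller), between rails 14 mm wide that rise 15 mm above the lane floor. Along x (mm): lip -175 to -167, top z 18; level landing to -60, floor z 12; ramp to +90; dip to 143; stop board to 159.
- ramp: Ramp of the rest: origin on its floor at its foot, midway between the lanes; x up the slope, y across, z square to the slope. 152 mm long, 8.5 degrees. A roller let go on it rolls back.
- ramp_top (a point): Fixed point in the middle of the empty lane on the top edge of the ramp: rest x 90, y 53, z 34.5 mm. Just past it the floor steps down 6 mm into the dip.
- seat (a point): Fixed point: where the black roller's centre is when it lies in the dip of the empty lane: rest x 110.5, y 53, z 58.5 mm, 30 mm above the dip's floor (z 28.5) and 32.5 mm before the face of the stop (x 143, top z 68). A roller that has dropped in stays, with 5 mm of play.
- parked_roller_center (a point): Centre of the orange roller, same size, already parked in the dip of the other lane; leave it there.
- ink_tin: Bystander: ink tin, 72 mm diameter, 60 mm tall; origin at the centre of its underside.
- ink_jar: Bystander: amber jar with red cap, 56 mm diameter, 75 mm tall; origin at the centre of its underside.
- tape_roll: Bystander: yellow roll of tape lying flat, 90 mm diameter, 25 mm tall; origin at the centre of its underside.
- palette_knife: Bystander: palette knife lying flat along its x axis, 200 mm long; origin on its underside.
- brush: Bystander: brush lying flat along its x axis, 200 mm long; origin on its underside.
- dauber: Bystander: upright wooden dauber handle, 44 mm diameter, 50 mm tall; origin at the centre of its underside.
There are look-alikes about, which are no part of the job. Of the things like the part that bears roller_center, leave any that is green; of the rest the larger one is meant.

How it is judged:
By the outcome, as a careful person would: the job done as asked, in the order asked, and still so for the second after the job is handed in, with the robot touching nothing.
It also fails if it takes over 48 s, if anything falls off the work surface, if the arm or the gripper's body presses on something with over 40 N, if the wrist force passes 120 N, or if a joint passes its speed limit or range.

### The arm

A 6-joint arm with a two-finger parallel gripper is mounted at the origin on the work surface. World frame = base frame: x ahead of the robot, y to its left, z up, the work surface at z = 0. Lengths are in m, angles in degrees, forces in N, time in s.
With the tool pointing down it reaches from about 0.4 to 0.825 m from the base axis. Payload 7 kg.
Tool frame: the origin (TCP) lies at the very end of the fingers, on their centre line; the grasp point (between the pads) lies 19 mm behind it; x points along the fingers, y is the direction in which the jaws open and shut, and the axes are right-handed (so a half turn about x gives the same grasp; the last joint's range is limited). The gripper opens to 88 mm and grips with 3 to 60 N. Pads are 19 mm wide; open, the fingers measure 130 mm over their backs; the gripper's body (78 mm by 193 mm) begins 47 mm behind the grasp point.
Start: joints at [-57.92, 20.546, 0.682, 0, -70.136, -16.507], TCP at [0.181, -0.65, 0.227] pointing down, gripper open.
Joint ranges: [-176.03, 176.03], [-82.01, 121.73], [-58.28, 71.71], [-173.87, 95.51], [-174.79, -0.11], [-173.66, 173.66]. Speed limits (degrees/s): [136.94, 136.94, 172.46, 180, 180, 180].

### API

Orientations are given as [roll, pitch, yaw] about the fixed x, y, z axes, in that order (R = Rz(yaw) Ry(pitch) Rx(roll)).
In Python, from plant import monitor, eyes, ticket gives the robot as it stands. The module is installed in compiled form; this text tells all that it offers.
- The arm moves only by the shell command python3 -m crank 'ROWS'. ROWS is JSON, a list of rows, each an object with "linear": the shift along the world's x, y, z in units of 60 mm (1.0 is 60 mm), a list of three; "rot": the turn, a rotation vector about the world's x, y, z in units of 5 degrees (1.0 is 5 degrees), a list of three; "hand": the opening, from 0 (shut) to 1 (fully open). In form: [{"linear": [tx, ty, tz], "rot": [ax, ay, az], "hand": hand}, ...]. A call has 1 to 20 rows; each row shifts and turns the pose as measured when the row begins; what a row does not reach is not made up. A row lasts 1/8 s, in which the tool goes at most 62.5 mm and 10.7 degrees, less where a joint would pass 70% of its speed; a pose out of reach is approached as far as the arm can. A call is refused whole if a number of a shift passes 1 or a number of a turn 1, either way. A call with a gripper value outside its range is refused whole. The fingers move at their own pace and stop on an object; the grip force is fixed at half the most. Time passes only in rows, so rows that do not move let the fingers close. It gives the time, the measured TCP pose, the force and the opening at its end, in the units of the state.
- monitor.get_obs(): the state, without advancing time (a new reading comes with each control period).
- eyes.snapshot(name): name is "scene" or "top" or "wrist"; returns a dict with "image" (420x560x3 uint8, red, green, blue), "depth" (420x560 float32, m along the optical axis (not along the pixel's ray), 0 where there is no reading), "K" (3x3 intrinsics, pixels), "camera_from_world" (4x4, takes a point from world to camera coordinates); the wrist camera has in their place "hand_eye" (4x4, takes a point from camera to tool coordinates, whose origin is the TCP and whose axes are the tool frame's). Camera axes: x right, y up, looking along -z (the intrinsics and any distortion apply to the point x, -y, -z); pixel columns grow to the right and rows downward; lengths in m; the calibration is good to about 2 mm. A picture is of the moment at which its call begins: read the wrist's pose just before it.
- ticket.close_job(): hands the job in, once; it reports no verdict.
The state is a dict: "clock": time; "joint_pos": joint angles; "qvel": joint speeds; "tau": joint torques, N m; "tool_pos": TCP position; "orientation": TCP orientation; "force": force on the tool from outside, world axes, zero at the start; "moment": the same for the moment, N m; "opening": finger opening in m.
Only numpy, scipy, OpenCV 4.12 (cv2) and the standard library are available. Lean on these libraries where they do the work, as an engineer would, in place of code of your own. Each camera call takes 0.05 s, during which the arm holds its last target.

## Working session

There is one attempt and no reset: what is moved stays moved. The work goes in short steps, Python scripts to look and compute and a shell command to move; the robot and the scene stay as the last step left them, time stands still between calls to the robot, and variables do not carry over. Pictures are saved under pics/ and viewed, and the job is handed in when it is done.

```bash
mkdir -p pics; cat > h.py <<'E'
import numpy as np, cv2
from plant import monitor, eyes, ticket
from scipy.spatial.transform import Rotation as R
def save(s,n): cv2.imwrite(f'pics/{n}.png', cv2.cvtColor(s['image'],cv2.COLOR_RGB2BGR))
def pts(s,ob=None):
    d=s['depth'];h,w=d.shape;K=s['K'];u,v=np.meshgrid(np.arange(w),np.arange(h))
    x=(u-K[0,2])/K[0,0]*d;y=(v-K[1,2])/K[1,1]*d
    P=np.stack([x,-y,-d,np.ones_like(d)],-1)
    if 'hand_eye' in s:
        T=np.eye(4);T[:3,:3]=R.from_euler('xyz',ob['orientation'],degrees=True).as_matrix();T[:3,3]=ob['tool_pos'];M=T@s['hand_eye']
    else: M=np.linalg.inv(s['camera_from_world'])
    W=(P@M.T)[...,:3]; W[d==0]=np.nan
    return W
E
python3 - <<'E'
from h import *
o=monitor.get_obs();print(o)
for n in ['scene','top','wrist']:
    s=eyes.snapshot(n);save(s,n+'0');print(n,s['K'].tolist(),[k for k in s])
    np.savez(n+'0.npz',W=pts(s,o),**s)
E
```

```text
{'clock': 0.0, 'joint_pos': array([-5.79205431e+01,  2.05904388e+01,  6.34242743e-01, -1.99098116e-02,
       -7.01344652e+01, -1.65058750e+01]), 'qvel': array([-0.00784062, -0.11032921,  0.01196866, -0.03624816, -0.04336575,
        0.01588573]), 'tau': array([-5.36384887e-04, -5.82721031e+01,  2.93068510e+01,  6.99753553e+00,
        6.93037538e-03, -1.14324419e-04]), 'tool_pos': array([ 0.18105749, -0.64976853,  0.22563814]), 'orientation': array([ 94.84282202,  89.9074263 , 110.40962346]), 'force': array([0.22780217, 0.03288437, 0.39411489]), 'moment': array([-0.0069062 , -0.02251453, -0.01701268]), 'opening': 0.08761512249792923}
scene [[516.7201061567149, 0.0, 280.2440428197309], [0.0, 516.7201061567149, 217.95660449207807], [0.0, 0.0, 1.0]] ['image', 'depth', 'K', 'camera_from_world']
top [[407.4766395222666, 0.0, 283.4521125510688], [0.0, 407.4766395222666, 214.0959640806974], [0.0, 0.0, 1.0]] ['image', 'depth', 'K', 'camera_from_world']
wrist [[335.31738835023356, 0.0, 280.34109032755396], [0.0, 335.31738835023356, 208.3100383880096], [0.0, 0.0, 1.0]] ['image', 'depth', 'K', 'hand_eye']
```

View pics/scene0.png

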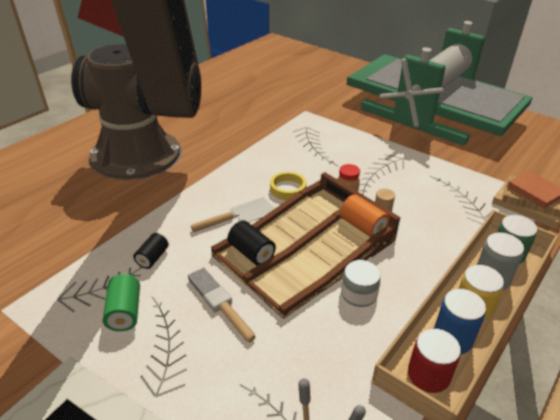

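View pics/top0.png

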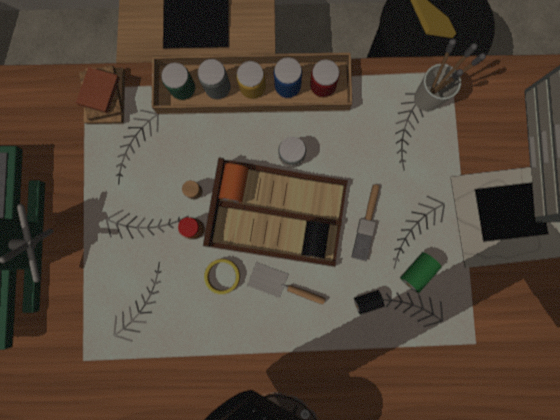

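The scene view shows the black roller in the near/left lane at about (251,243) and the orange one at (366,215). The top view shows the black roller at (316,237), the orange one at (233,182) and the stop on the left. The smaller black and the green rollers lie outside the rest. Next I'll measure the rest.

```bash
python3 - <<'E'
from h import *
d=np.load('top0.npz');W=d['W'];im=d['image']
for n,(u,v) in dict(c1=(219,160),c2=(348,180),c3=(339,263),c4=(206,246),black=(316,237),orange=(233,182),mid=(280,212),tin=(292,150),tape=(222,276),jar=(189,227),smallblack=(370,302),knife=(266,280),brush=(365,240)).items(): print(n,np.round(W[v,u]*1000))
# rest: points z 5..90 dark brown in region
reg=np.zeros(im.shape[:2],bool);reg[150:270,200:355]=1
hsv=cv2.cvtColor(im,cv2.COLOR_RGB2HSV)
c=cv2.resize(im[130:300,180:400],None,fx=3,fy=3,interpolation=cv2.INTER_CUBIC)
cv2.imwrite('pics/topc.png',cv2.cvtColor(np.clip(c*1.8,0,255).astype(np.uint8),cv2.COLOR_RGB2BGR))
E
```

```text
c1 [704. 130.  67.]
c2 [ 660. -201.   -0.]
c3 [ 442. -170.   -0.]
c4 [490. 162.  67.]
black [ 507. -107.   73.]
orange [644.  92.  89.]
mid [574. -20.  33.]
tin [729. -53.  57.]
tape [413. 134.   0.]
jar [536. 202.  77.]
smallblack [ 346. -238.   44.]
knife [401.  19.   4.]
brush [ 500. -236.   18.]
```

View pics/topc.png

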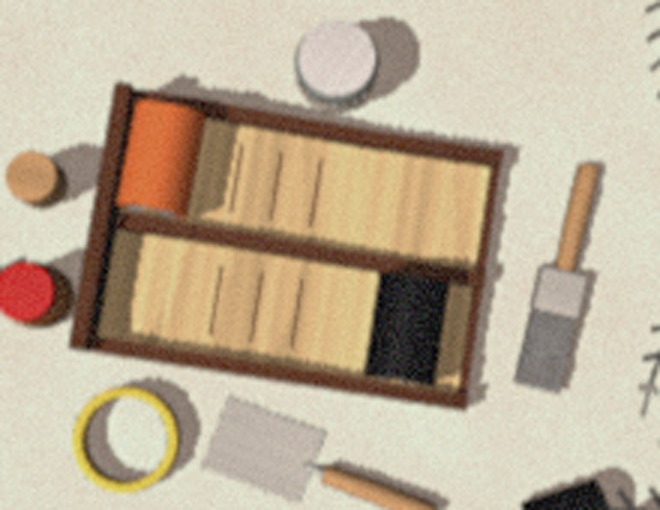

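```bash
cat > fit.py <<'E'
from h import *
def fit(name,ob=None,s=None):
    d=s or np.load(name+'0.npz');W=d['W'] if s is None else pts(s,ob);im=d['image']
    hsv=cv2.cvtColor(im,cv2.COLOR_RGB2HSV).astype(int);H,S,V=[hsv[...,i] for i in range(3)]
    x,y,z=[W[...,i] for i in range(3)]
    R0=(x>.42)&(x<.76)&(y>-.22)&(y<.2)
    brown=R0&((H<14)|(H>170))&(S>90)&(V<115)
    st=brown&(z>.060)&(z<.075)&(y>.1)
    rr=cv2.minAreaRect((W[st][:,:2]*1000).astype(np.float32));print(name,'stop',st.sum(),rr,np.median(z[st]))
    dark=R0&(V<60)&(S<110)&(z>.03)
    n,l,stt,c=cv2.connectedComponentsWithStats(dark.astype(np.uint8))
    i=1+np.argmax(stt[1:,4]);m=l==i
    rr=cv2.minAreaRect((W[m][:,:2]*1000).astype(np.float32));print('black',m.sum(),rr,np.percentile(z[m],[5,50,95]))
    o=R0&(H<16)&(S>150)&(V>110)&(z>.065)
    rr=cv2.minAreaRect((W[o][:,:2]*1000).astype(np.float32));print('orange',o.sum(),rr,np.percentile(z[o],[5,50,95]))
    # rest outline (brown + wood)
    rl=brown&(z>.015)
    rr=cv2.minAreaRect((W[rl][:,:2]*1000).astype(np.float32));print('rest',rl.sum(),rr)
    return W,im
if __name__=='__main__':
    fit('top');fit('scene')
E
python3 fit.py
```

```text
top stop 621 ((598.49365234375, 142.62025451660156), (68.2379379272461, 211.80035400390625), 65.40909576416016) 0.06736620674123495
black 768 ((503.36907958984375, -107.25538635253906), (59.12540054321289, 90.15130615234375), 79.62667083740234) [0.0529054  0.06789066 0.07294006]
orange 503 ((597.68798828125, 134.81651306152344), (59.083335876464844, 206.0521240234375), 57.203495025634766) [0.07406212 0.08552428 0.0897554 ]
rest 2975 ((578.4011840820312, 13.650619506835938), (384.4310607910156, 223.12582397460938), 80.1759262084961)
scene stop 287 ((609.1514892578125, 155.69174194335938), (61.757408142089844, 220.3585205078125), 75.95972442626953) 0.06592664952529748
black 979 ((503.7019348144531, -111.58111572265625), (57.14091873168945, 87.83857727050781), 80.90576171875) [0.03887606 0.06491834 0.07286345]
orange 1047 ((600.7833862304688, 125.38067626953125), (92.66191101074219, 208.8227996826172), 62.48129653930664) [0.06689872 0.08020409 0.08937773]
rest 2645 ((579.1494140625, 5.8481903076171875), (375.118408203125, 226.30340576171875), 79.90116119384766)
```

```bash
cat > fit2.py <<'E'
from h import *
def rest(name,s=None):
    d=s or np.load(name+'0.npz');W=pts(d);im=d['image']
    hsv=cv2.cvtColor(im,cv2.COLOR_RGB2HSV).astype(int);H,S,V=[hsv[...,i] for i in range(3)]
    x,y,z=[W[...,i]*1000 for i in range(3)]
    brown=((H<14)|(H>170))&(S>90)&(V<(115 if name=='top' else 130))
    th=np.radians(80.5);p=np.array([580.,-5.])
    for it in range(8):
        c,s_=np.cos(th),np.sin(th)
        X=c*(x-p[0])+s_*(y-p[1]);Y=-s_*(x-p[0])+c*(y-p[1])
        m=brown&(abs(Y)<12)&(X>-150)&(X<80)&(z>20)
        k,b=np.polyfit(X[m],Y[m],1)
        st=brown&(X>139)&(X<170)&(abs(Y)<105)&(z>62)&(z<74)
        dx=np.median(X[st])-151
        th+=np.arctan(k);p+=np.array([-s_,c])*b+np.array([c,s_])*dx
    print(name,'p',p,'yaw',np.degrees(th),m.sum(),st.sum(),'X range stop',np.percentile(X[st],[2,50,98]),'Y rail',np.percentile(Y[m],[2,98]))
    # rollers
    for nm,mm in dict(black=(V<60)&(S<110)&(z>30)&(abs(Y-53)<50)&(abs(X)<150),orange=(H<16)&(S>150)&(z>70)&(abs(Y+53)<50)&(X>60)&(X<142)).items():
        zt=np.percentile(z[mm],97);t=mm&(z>zt-6)
        print(nm,mm.sum(),'X',np.percentile(X[mm],[2,50,98]).round(1),'top X',np.median(X[t]).round(1),'Y',np.percentile(Y[mm],[2,98]).round(1),'ztop',zt.round(1))
    return p,np.degrees(th)
if __name__=='__main__':
    rest('top');rest('scene')
E
python3 fit2.py
```

```text
top p [574.39303957  -5.20915453] yaw 79.87793626363545 401 473 X range stop [140.50269271 151.         158.4288965 ] Y rail [-6.77283023  6.6415379 ]
black 872 X [-140.  -108.   144.4] top X -112.6 Y [ 9.9 95.7] ztop 73.4
orange 756 X [ 85.  108.7 137.4] top X 110.7 Y [-93.7 -11.5] ztop 89.8
scene p [578.38668336  -8.44571402] yaw 79.76539367894507 640 339 X range stop [142.9920105  151.         161.19380338] Y rail [-4.91743719  7.81875526]
black 1122 X [-141.8 -125.8  145.8] top X -115.6 Y [12.7 93.7] ztop 73.3
orange 749 X [ 85.4 100.3 130.7] top X 109.6 Y [-91.5  -7.5] ztop 90.2
```

```bash
cat > g.py <<'E'
from h import *
p=np.array([576.4,-6.8]);th=np.radians(79.8)
Xd=np.array([np.cos(th),np.sin(th)]);Yd=np.array([-Xd[1],Xd[0]])
def st():
    o=monitor.get_obs();M=R.from_euler('xyz',o['orientation'],degrees=True).as_matrix()
    t=o['tool_pos']*1000;D=t[:2]-p
    # target: x down, y along +-Yd
    best=None
    for sg in (1,-1):
        y=np.r_[sg*Yd,0];x=np.r_[0,0,-1.];T=np.stack([x,y,np.cross(x,y)],1)
        rv=np.degrees(R.from_matrix(T@M.T).as_rotvec())
        if best is None or np.linalg.norm(rv)<np.linalg.norm(best): best=rv
    print('t',round(o['clock'],3),'rest XY',(D@Xd).round(1),(D@Yd).round(1),'world',t.round(1),'rot units to go',(best/5).round(2),'F',o['force'].round(1),'open',round(o['opening'],4),'J',o['joint_pos'].round(0))
def to(X,Y,z):
    o=monitor.get_obs();w=np.r_[p+X*Xd+Y*Yd,z];print('shift units',((w-o['tool_pos']*1000)/60).round(3))
if __name__=='__main__':
    import sys
    st()
    if len(sys.argv)>3: to(*map(float,sys.argv[1:4]))
E
python3 g.py -185 53 130
```

```text
t 0.15 rest XY -702.9 275.2 world [ 181.1 -649.9  225.8] rot units to go [-1.000e-02 -1.000e-02  1.285e+01] F [-0.2 -0.2  0.7] open 0.0874 J [-58.  21.   1.  -0. -70. -17.]
shift units [ 5.173  7.84  -1.597]
```

```bash
python3 -m crank '[{"linear":[0.2,0.3,0],"rot":[0,0,0.5],"hand":0.4},{"linear":[0.37,0.56,0],"rot":[0,0,0.92],"hand":0.4},{"linear":[0.37,0.56,0],"rot":[0,0,0.92],"hand":0.4},{"linear":[0.37,0.56,0],"rot":[0,0,0.92],"hand":0.4},{"linear":[0.37,0.56,0],"rot":[0,0,0.92],"hand":0.4},{"linear":[0.37,0.56,0],"rot":[0,0,0.92],"hand":0.4},{"linear":[0.37,0.56,0],"rot":[0,0,0.92],"hand":0.4},{"linear":[0.37,0.56,0],"rot":[0,0,0.92],"hand":0.4},{"linear":[0.37,0.56,0],"rot":[0,0,0.92],"hand":0.4},{"linear":[0.37,0.56,0],"rot":[0,0,0.92],"hand":0.4},{"linear":[0.37,0.56,0],"rot":[0,0,0.92],"hand":0.4},{"linear":[0.37,0.56,0],"rot":[0,0,0.92],"hand":0.4},{"linear":[0.37,0.56,0],"rot":[0,0,0.92],"hand":0.4}]'; python3 g.py -185 53 130
```

```text
clock: 1.78
tool_pos: [0.4644, -0.2061, 0.2238]
orientation: [50.2, 89.8, 126.2]
force: [-0.3, -0.4, -0.3]
opening: 0.0348
t 1.775 rest XY -216.0 74.9 world [ 464.4 -206.1  223.8] rot units to go [-0.03 -0.02  0.76] F [-0.3 -0.4 -0.3] open 0.0348 J [ -2.   5. -20.  -0. -65. -12.]
shift units [ 0.451  0.444 -1.563]
```

```bash
python3 -m crank '[{"linear":[0.23,0.22,-0.4],"rot":[0,0,0.4],"hand":0.4},{"linear":[0.22,0.22,-0.4],"rot":[0,0,0.36],"hand":0.4},{"linear":[0,0,-0.4],"rot":[0,0,0],"hand":0.4},{"linear":[0,0,-0.3],"rot":[0,0,0],"hand":0.4},{"linear":[0,0,0],"rot":[0,0,0],"hand":0.4}]'; python3 g.py -183 53 34
python3 - <<'E'
from h import *
from fit2 import rest
for n in ['scene','wrist']:
    s=eyes.snapshot(n);save(s,n+'1')
rest('top',eyes.snapshot('top'));
E
```

```text
clock: 2.4
tool_pos: [0.492, -0.1723, 0.132]
orientation: [4.5, 89.8, 85.2]
force: [-0.5, 0.4, 0.9]
opening: 0.0353
t 2.4 rest XY -177.8 53.8 world [ 492.  -172.3  132. ] rot units to go [-0.04  0.   -0.19] F [-0.5  0.4  0.9] open 0.0353 J [  2.  11. -26.  -0. -53. -11.]
shift units [-0.003 -0.087 -1.633]Traceback (most recent call last):
  File "<stdin>", line 5, in <module>
  File "fit2.py", line 12, in rest
    k,b=np.polyfit(X[m],Y[m],1)
        ~~~~~~~~~~^^^^^^^^^^^^^
    raise TypeError("expected non-empty vector for x")
TypeError: expected non-empty vector for x
```

View pics/wrist1.png

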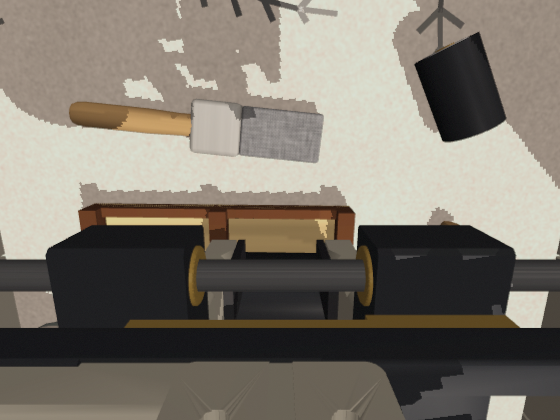

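View pics/scene1.png

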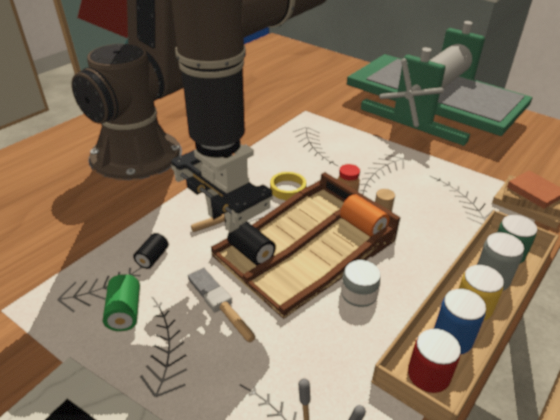

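The wrist view shows the fingers (columns 222–338) centred over the empty lane (rails at 217 and 345). The scene view shows the hand behind the black roller, with nothing moved. I'll lower the hand behind the roller.

```bash
python3 -m crank '[{"linear":[0,-0.08,-0.4],"rot":[0,0,-0.19],"hand":0.4},{"linear":[0,0,-0.4],"rot":[0,0,0],"hand":0.4},{"linear":[0,0,-0.4],"rot":[0,0,0],"hand":0.4},{"linear":[0,0,-0.35],"rot":[0,0,0],"hand":0.4},{"linear":[0,0,0],"rot":[0,0,0],"hand":0.4}]'; python3 g.py -160 53 34
python3 - <<'E'
from h import *
for n in ['scene']:
    s=eyes.snapshot(n);s['image']=cv2.resize(s['image'][150:330,130:430],None,fx=2.6,fy=2.6,interpolation=cv2.INTER_CUBIC);save(s,n+'2')
E
```

```text
clock: 3.18
tool_pos: [0.4977, -0.1782, 0.045]
orientation: [-72.5, 89.1, 7.3]
force: [0.1, -0.0, 0.6]
opening: 0.0351
t 3.175 rest XY -182.6 47.1 world [ 497.7 -178.2   45. ] rot units to go [-0.02  0.18 -0.  ] F [ 0.1 -0.   0.6] open 0.0351 J [  2.  18. -31.  -0. -40. -12.]
shift units [-0.03   0.388 -0.183]
```

View pics/scene2.png

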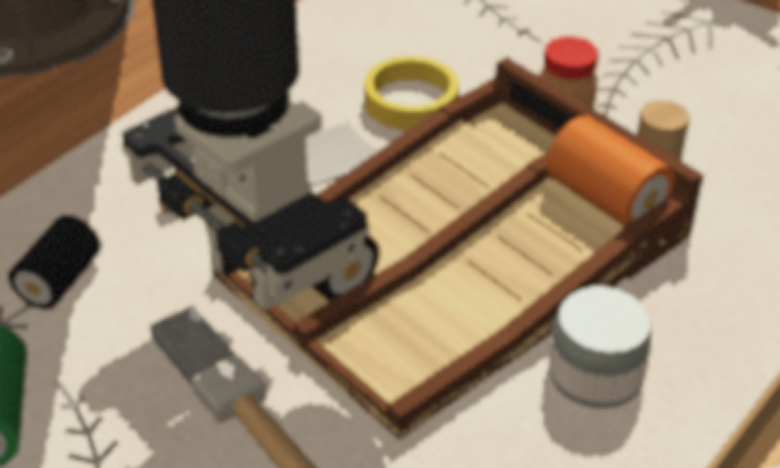

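The scene view shows the fingertips low behind the roller, with the roller end at about (352,268), and everything undisturbed. I'll correct the small sideways drift and start closing in.

```bash
python3 -m crank '[{"linear":[-0.03,0.05,-0.1],"rot":[0,0.1,0],"hand":0.4},{"linear":[-0.03,0.06,-0.09],"rot":[0,0.08,0],"hand":0.4},{"linear":[0,0.06,0],"rot":[0,0,0],"hand":0.4},{"linear":[0,0.06,0],"rot":[0,0,0],"hand":0.4}]'; python3 g.py -156 53 34
```

```text
clock: 3.72
tool_pos: [0.4968, -0.1637, 0.0369]
orientation: [-64.7, 89.6, 15.1]
force: [-0.1, -0.4, 0.3]
opening: 0.035
t 3.725 rest XY -168.5 50.6 world [ 496.8 -163.7   36.9] rot units to go [-0.02  0.07 -0.01] F [-0.1 -0.4  0.3] open 0.035 J [  3.  18. -32.  -0. -40. -13.]
shift units [-0.003  0.212 -0.048]
```

```bash
python3 -m crank '[{"linear":[-0.02,0.05,-0.03],"rot":[0,0.07,0],"hand":0.4},{"linear":[-0.015,0.05,-0.02],"rot":[0,0,0],"hand":0.4},{"linear":[0,0.05,0],"rot":[0,0,0],"hand":0.4},{"linear":[0,0.04,0],"rot":[0,0,0],"hand":0.4},{"linear":[0.005,0.04,0],"rot":[0,0,0],"hand":0.4},{"linear":[0.005,0.04,0],"rot":[0,0,0],"hand":0.4}]'; python3 g.py -130 53 34
python3 - <<'E'
from h import *
from g import p,Xd,Yd
for n in ['scene','top']:
    s=eyes.snapshot(n);W=pts(s)*1000;D=W[...,:2]-p;X=D@Xd;Y=D@Yd;z=W[...,2]
    if n=='scene':
        c=dict(image=cv2.resize(s['image'][150:330,130:430],None,fx=2.6,fy=2.6,interpolation=cv2.INTER_CUBIC));save(c,'scene3')
    m=(abs(Y-53)<46)&(X>-130)&(X<-30)&(z<76)&(s['image'].max(-1)<70)&(z>35)
    print(n,m.sum(),np.percentile(X[m],[2,50,98]),np.percentile(z[m],[50,98]))
E
```

```text
clock: 4.47
tool_pos: [0.4953, -0.1461, 0.034]
orientation: [13.4, 89.9, 93.3]
force: [-0.2, -0.6, 0.2]
opening: 0.035
t 4.475 rest XY -151.5 55.1 world [ 495.3 -146.1   34. ] rot units to go [-0.02 -0.   -0.01] F [-0.2 -0.6  0.2] open 0.035 J [  5.  18. -33.  -0. -39. -15.]
shift units [0.098 0.346 0.   ]
scene 2 [-86.85407861 -86.76900686 -86.6839351 ] [37.69421075 38.88766547]Traceback (most recent call last):
  File "<stdin>", line 8, in <module>
    return _quantile_unchecked(
        a, q, axis, out, overwrite_input, method, keepdims, weights)
    return _ureduce(a,
                    func=_quantile_ureduce_func,
    ...<5 lines>...
                    overwrite_input=overwrite_input,
                    method=method)
    r = func(a, **kwargs)
    result = _quantile(arr,
                       quantiles=q,
    ...<2 lines>...
                       out=out,
                       weights=wgt)
    slices_having_nans = np.isnan(arr[-1, ...])
                                  ~~~^^^^^^^^^
IndexError: index -1 is out of bounds for axis 0 with size 0
```

View pics/scene3.png

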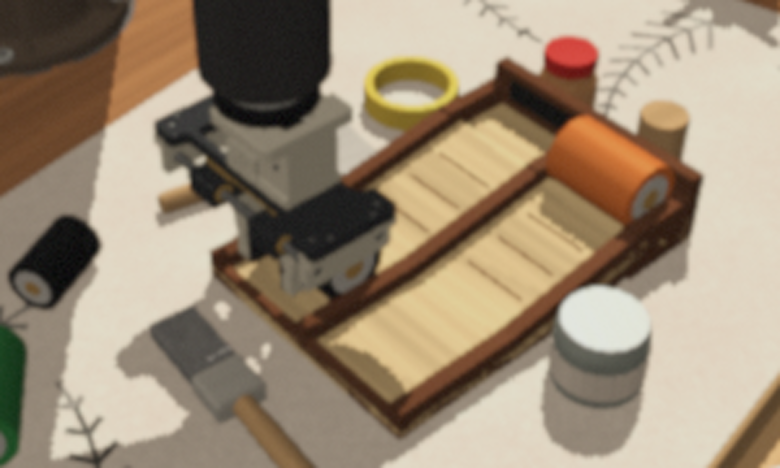

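```bash
python3 -m crank '[{"linear":[0.008,0.02,0],"rot":[0,0,0],"hand":0.4},{"linear":[0.008,0.02,0],"rot":[0,0,0],"hand":0.4},{"linear":[0.008,0.02,0],"rot":[0,0,0],"hand":0.4},{"linear":[0.008,0.02,0],"rot":[0,0,0],"hand":0.4},{"linear":[0.008,0.02,0],"rot":[0,0,0],"hand":0.4},{"linear":[0.008,0.02,0],"rot":[0,0,0],"hand":0.4},{"linear":[0.008,0.025,0],"rot":[0,0,0],"hand":0.4},{"linear":[0.008,0.03,0],"rot":[0,0,0],"hand":0.4},{"linear":[0.008,0.03,0],"rot":[0,0,0],"hand":0.4},{"linear":[0.008,0.03,0],"rot":[0,0,0],"hand":0.4}]'; python3 g.py -130 53 34
python3 - <<'E'
from h import *
for n in ['scene','wrist']:
    s=eyes.snapshot(n);s['image']=cv2.resize(s['image'][150:330,130:430] if n=='scene' else s['image'],None,fx=2.6 if n=='scene' else 1,fy=2.6 if n=='scene' else 1);save(s,n+'4')
E
```

```text
clock: 5.82
tool_pos: [0.5005, -0.1312, 0.034]
orientation: [12.4, 89.9, 92.2]
force: [0.2, 0.4, -0.1]
opening: 0.0351
t 5.825 rest XY -135.9 52.7 world [ 500.5 -131.2   34. ] rot units to go [-0.02 -0.   -0.01] F [ 0.2  0.4 -0.1] open 0.0351 J [  7.  18. -33.  -0. -39. -17.]
shift units [0.012 0.097 0.   ]
```

View pics/scene4.png

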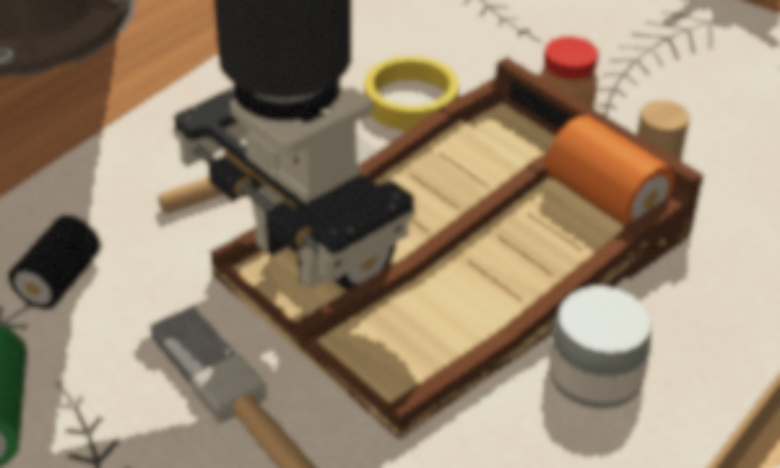

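View pics/wrist4.png

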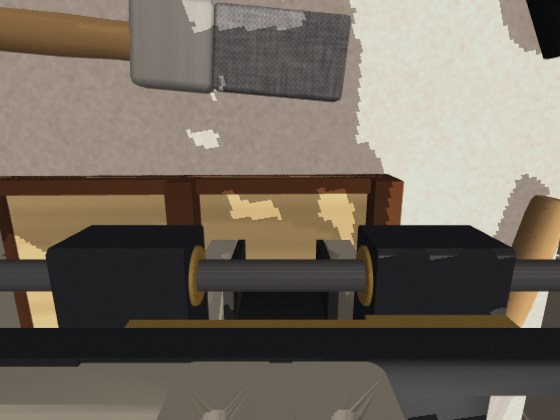

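```bash
python3 -m crank '[{"linear":[0.007,0.03,0],"rot":[0,0,0],"hand":0.4},{"linear":[0.007,0.035,0],"rot":[0,0,0],"hand":0.4},{"linear":[0.008,0.04,0],"rot":[0,0,0],"hand":0.4},{"linear":[0.008,0.04,0],"rot":[0,0,0],"hand":0.4},{"linear":[0.008,0.04,0],"rot":[0,0,0],"hand":0.4},{"linear":[0.008,0.04,0],"rot":[0,0,0],"hand":0.4},{"linear":[0.008,0.04,0],"rot":[0,0,0],"hand":0.4},{"linear":[0.008,0.04,0],"rot":[0,0,0],"hand":0.4},{"linear":[0.008,0.04,0],"rot":[0,0,0],"hand":0.4},{"linear":[0.008,0.04,0],"rot":[0,0,0],"hand":0.4},{"linear":[0.008,0.04,0],"rot":[0,0,0],"hand":0.4},{"linear":[0.008,0.04,0],"rot":[0,0,0],"hand":0.4},{"linear":[0.008,0.04,0],"rot":[0,0,0],"hand":0.4},{"linear":[0.008,0.04,0],"rot":[0,0,0],"hand":0.4},{"linear":[0.008,0.04,0.006],"rot":[0,0,0],"hand":0.4},{"linear":[0.008,0.04,0.006],"rot":[0,0,0],"hand":0.4},{"linear":[0.008,0.04,0.006],"rot":[0,0,0],"hand":0.4},{"linear":[0.008,0.04,0.006],"rot":[0,0,0],"hand":0.4},{"linear":[0.008,0.04,0.006],"rot":[0,0,0],"hand":0.4},{"linear":[0.008,0.04,0.006],"rot":[0,0,0],"hand":0.4}]'; python3 g.py -30 53 45
```

```text
clock: 8.43
tool_pos: [0.5103, -0.0814, 0.0365]
orientation: [51.7, 89.9, 131.5]
force: [-0.9, -1.9, 1.0]
opening: 0.0352
t 8.425 rest XY -85.2 51.9 world [510.3 -81.4  36.5] rot units to go [-0.01 -0.01 -0.01] F [-0.9 -1.9  1. ] open 0.0352 J [ 13.  18. -32.  -0. -40. -23.]
shift units [0.144 0.908 0.142]
```

```bash
python3 -m crank '[{"linear":[0.007,0.04,0.006],"rot":[0,0,0],"hand":0.4},{"linear":[0.007,0.04,0.006],"rot":[0,0,0],"hand":0.4},{"linear":[0.007,0.04,0.006],"rot":[0,0,0],"hand":0.4},{"linear":[0.007,0.04,0.006],"rot":[0,0,0],"hand":0.4},{"linear":[0.007,0.04,0.006],"rot":[0,0,0],"hand":0.4},{"linear":[0.007,0.04,0.006],"rot":[0,0,0],"hand":0.4},{"linear":[0.007,0.04,0.006],"rot":[0,0,0],"hand":0.4},{"linear":[0.007,0.04,0.006],"rot":[0,0,0],"hand":0.4},{"linear":[0.007,0.04,0.006],"rot":[0,0,0],"hand":0.4},{"linear":[0.007,0.04,0.006],"rot":[0,0,0],"hand":0.4},{"linear":[0.007,0.04,0.006],"rot":[0,0,0],"hand":0.4},{"linear":[0.007,0.04,0.006],"rot":[0,0,0],"hand":0.4},{"linear":[0.007,0.04,0.006],"rot":[0,0,0],"hand":0.4},{"linear":[0.007,0.04,0.006],"rot":[0,0,0],"hand":0.4},{"linear":[0.007,0.04,0.006],"rot":[0,0,0],"hand":0.4},{"linear":[0.007,0.04,0.006],"rot":[0,0,0],"hand":0.4},{"linear":[0.007,0.04,0.006],"rot":[0,0,0],"hand":0.4},{"linear":[0.007,0.04,0.006],"rot":[0,0,0],"hand":0.4},{"linear":[0.007,0.04,0.006],"rot":[0,0,0],"hand":0.4},{"linear":[0.007,0.04,0.006],"rot":[0,0,0],"hand":0.4}]'; python3 g.py 40 53 53
python3 - <<'E'
from h import *
for n in ['scene']:
    s=eyes.snapshot(n);s['image']=cv2.resize(s['image'][150:330,130:430] if n=='scene' else s['image'],None,fx=2.6 if n=='scene' else 1,fy=2.6 if n=='scene' else 1);save(s,n+'5')
E
```

```text
clock: 10.92
tool_pos: [0.5191, -0.03, 0.0441]
orientation: [65.6, 89.9, 145.5]
force: [-1.9, -2.7, 0.9]
opening: 0.0349
t 10.925 rest XY -33.0 52.3 world [519.1 -30.   44.1] rot units to go [-0.01 -0.01 -0.01] F [-1.9 -2.7  0.9] open 0.0349 J [ 18.  17. -32.  -0. -41. -28.]
shift units [0.204 1.2   0.148]
```

View pics/scene5.png

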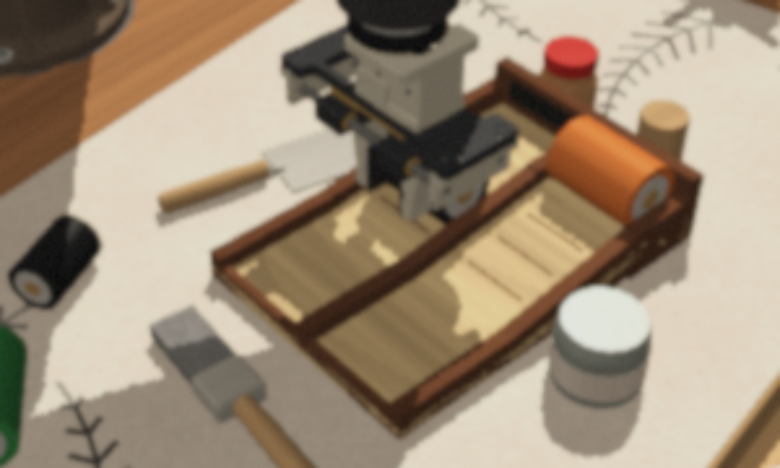

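The roller (end at about (463,200)) stays against the fingertips, halfway up the ramp.

```bash
python3 -m crank '[{"linear":[0.007,0.04,0.006],"rot":[0,0,0],"hand":0.4},{"linear":[0.007,0.04,0.006],"rot":[0,0,0],"hand":0.4},{"linear":[0.007,0.04,0.006],"rot":[0,0,0],"hand":0.4},{"linear":[0.007,0.04,0.006],"rot":[0,0,0],"hand":0.4},{"linear":[0.007,0.04,0.006],"rot":[0,0,0],"hand":0.4},{"linear":[0.007,0.04,0.006],"rot":[0,0,0],"hand":0.4},{"linear":[0.007,0.04,0.006],"rot":[0,0,0],"hand":0.4},{"linear":[0.007,0.04,0.006],"rot":[0,0,0],"hand":0.4},{"linear":[0.007,0.04,0.006],"rot":[0,0,0],"hand":0.4},{"linear":[0.007,0.04,0.006],"rot":[0,0,0],"hand":0.4},{"linear":[0.007,0.04,0.006],"rot":[0,0,0],"hand":0.4},{"linear":[0.007,0.04,0.006],"rot":[0,0,0],"hand":0.4},{"linear":[0.007,0.04,0.006],"rot":[0,0,0],"hand":0.4},{"linear":[0.007,0.04,0.006],"rot":[0,0,0],"hand":0.4},{"linear":[0.007,0.04,0.006],"rot":[0,0,0],"hand":0.4},{"linear":[0.007,0.04,0.006],"rot":[0,0,0],"hand":0.4},{"linear":[0.007,0.04,0.006],"rot":[0,0,0],"hand":0.4},{"linear":[0.007,0.04,0.006],"rot":[0,0,0],"hand":0.4},{"linear":[0.007,0.04,0.006],"rot":[0,0,0],"hand":0.4},{"linear":[0.007,0.04,0.006],"rot":[0,0,0],"hand":0.4}]'; python3 g.py 45 53 55
python3 - <<'E'
from h import *
for n in ['scene']:
    s=eyes.snapshot(n);s['image']=cv2.resize(s['image'][150:330,130:430] if n=='scene' else s['image'],None,fx=2.6 if n=='scene' else 1,fy=2.6 if n=='scene' else 1);save(s,n+'6')
E
```

```text
clock: 13.48
tool_pos: [0.528, 0.0215, 0.0519]
orientation: [64.9, 89.9, 144.8]
force: [0.2, -1.7, 1.4]
opening: 0.0356
t 13.475 rest XY 19.3 52.6 world [528.   21.5  51.9] rot units to go [-0.01 -0.01 -0.01] F [ 0.2 -1.7  1.4] open 0.0356 J [ 24.  17. -30.  -0. -42. -34.]
shift units [0.069 0.423 0.052]
```

View pics/scene6.png

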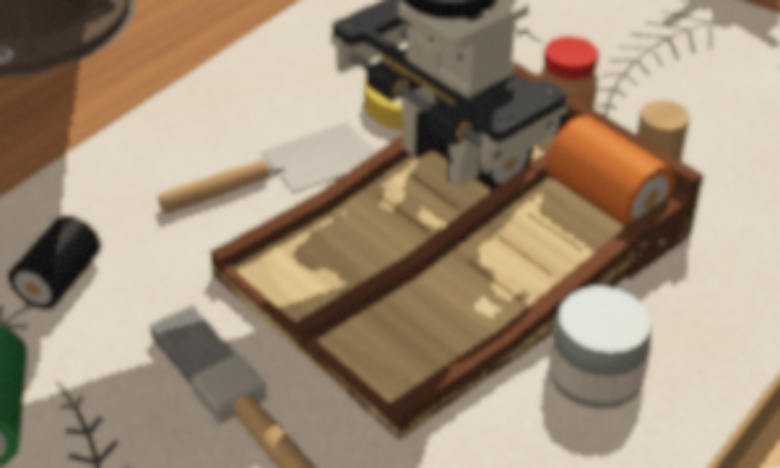

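```bash
python3 -m crank '[{"linear":[0.007,0.04,0.006],"rot":[0,0,0],"hand":0.4},{"linear":[0.007,0.04,0.006],"rot":[0,0,0],"hand":0.4},{"linear":[0.007,0.04,0.006],"rot":[0,0,0],"hand":0.4},{"linear":[0.007,0.04,0.006],"rot":[0,0,0],"hand":0.4},{"linear":[0.007,0.04,0.006],"rot":[0,0,0],"hand":0.4},{"linear":[0.007,0.04,0.006],"rot":[0,0,0],"hand":0.4},{"linear":[0.007,0.035,0],"rot":[0,0,0],"hand":0.4},{"linear":[0.006,0.03,0],"rot":[0,0,0],"hand":0.4},{"linear":[0.005,0.025,0],"rot":[0,0,0],"hand":0.4},{"linear":[0.004,0.02,0],"rot":[0,0,0],"hand":0.4},{"linear":[0.004,0.02,0],"rot":[0,0,0],"hand":0.4},{"linear":[0.004,0.02,0],"rot":[0,0,0],"hand":0.4},{"linear":[0.004,0.02,0],"rot":[0,0,0],"hand":0.4},{"linear":[0.004,0.02,0],"rot":[0,0,0],"hand":0.4},{"linear":[0.004,0.02,0],"rot":[0,0,0],"hand":0.4},{"linear":[0.004,0.02,0],"rot":[0,0,0],"hand":0.4},{"linear":[0.004,0.02,0],"rot":[0,0,0],"hand":0.4},{"linear":[0.004,0.02,0],"rot":[0,0,0],"hand":0.4},{"linear":[0.004,0.02,0],"rot":[0,0,0],"hand":0.4},{"linear":[0.004,0.02,0],"rot":[0,0,0],"hand":0.4}]'; python3 g.py 65 53 54
python3 - <<'E'
from h import *
for n in ['scene','top']:
    s=eyes.snapshot(n);s['image']=cv2.resize(s['image'][150:330,130:430],None,fx=2.6,fy=2.6);save(s,n+'7')
E
```

```text
clock: 16.02
tool_pos: [0.5352, 0.0578, 0.054]
orientation: [15.7, 89.9, 95.5]
force: [-0.6, 0.5, 0.6]
opening: 0.035
t 16.025 rest XY 56.3 52.0 world [535.2  57.8  54. ] rot units to go [-0.02 -0.   -0.01] F [-0.6  0.5  0.6] open 0.035 J [ 27.  18. -29.  -0. -43. -37.]
shift units [ 0.009  0.146 -0.001]
```

View pics/scene7.png

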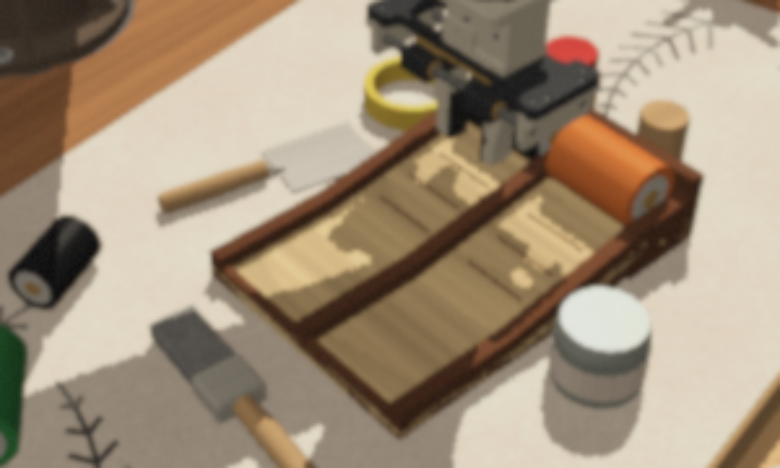

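View pics/top7.png

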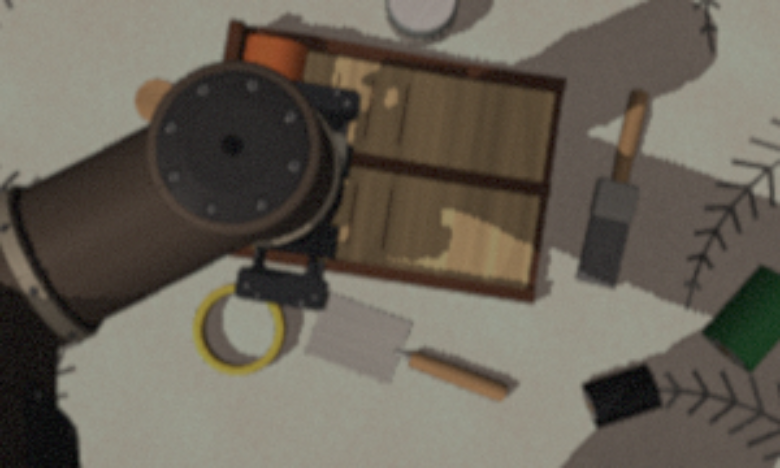

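The arm hides the roller in both views, but the push force is gone, so it has probably dropped in. I'll follow slowly to X≈66 to confirm.

```bash
python3 -m crank '[{"linear":[0.003,0.02,0],"rot":[0,0,0],"hand":0.4},{"linear":[0.003,0.02,0],"rot":[0,0,0],"hand":0.4},{"linear":[0.003,0.02,0],"rot":[0,0,0],"hand":0.4},{"linear":[0.003,0.02,0],"rot":[0,0,0],"hand":0.4},{"linear":[0.003,0.02,0],"rot":[0,0,0],"hand":0.4},{"linear":[0.003,0.02,0],"rot":[0,0,0],"hand":0.4},{"linear":[0.003,0.02,0],"rot":[0,0,0],"hand":0.4},{"linear":[0.003,0.02,0],"rot":[0,0,0],"hand":0.4},{"linear":[0,0,0],"rot":[0,0,0],"hand":0.4}]'; python3 g.py 0 53 150
python3 - <<'E'
from h import *
o=monitor.get_obs();s=eyes.snapshot('wrist');save(s,'wrist8')
s=eyes.snapshot('scene');s['image']=cv2.resize(s['image'][150:330,130:430],None,fx=2.6,fy=2.6);save(s,'scene8')
E
```

```text
clock: 17.25
tool_pos: [0.5368, 0.0681, 0.0541]
orientation: [13.4, 89.9, 93.3]
force: [0.7, 0.9, 0.1]
opening: 0.0349
t 17.25 rest XY 66.7 52.3 world [536.8  68.1  54.1] rot units to go [-0.02 -0.   -0.01] F [0.7 0.9 0.1] open 0.0349 J [ 28.  18. -28.  -0. -43. -38.]
shift units [-0.209 -1.092  1.599]
```

View pics/scene8.png

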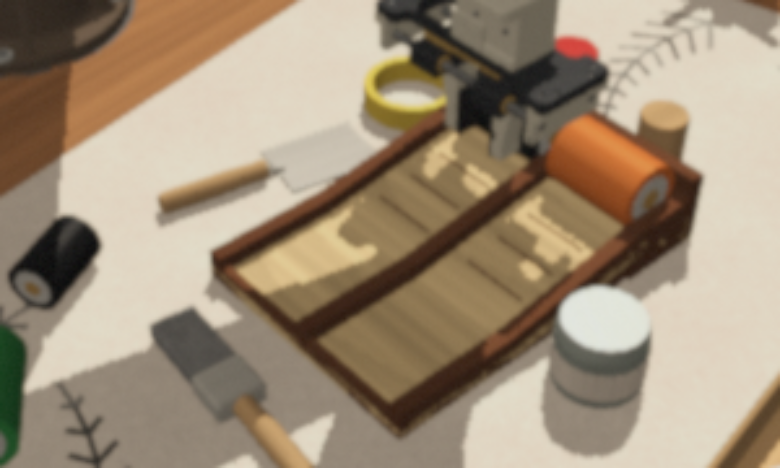

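View pics/wrist8.png

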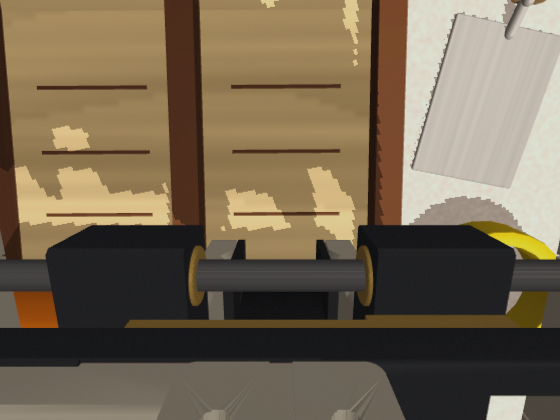

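```bash
python3 - <<'E'
from h import *
from g import p,Xd,Yd
o=monitor.get_obs();s=eyes.snapshot('wrist');W=pts(s,o)*1000
for v in (292,298,304,310,316,322):
    w=W[v,280];D=w[:2]-p;print(v,(D@Xd).round(1),(D@Yd).round(1),w[2].round(1),s['image'][v,280])
E
```

```text
292 85.2 52.6 55.3 [15 15 17]
298 84.7 52.6 62.2 [18 17 18]
304 85.7 52.6 66.2 [17 17 19]
310 87.2 52.6 69.0 [19 18 20]
316 88.2 52.7 72.7 [19 20 21]
322 44.3 52.7 145.2 [96 74 35]
```

The wrist depth puts the roller's back face at X≈84–85, so its centre is at about 113 and z≈58, which means it is seated with the fingers clear. I'll back off and lift.

```bash
python3 -m crank '[{"linear":[-0.02,-0.1,0],"rot":[0,0,0],"hand":0.4},{"linear":[-0.04,-0.2,0.05],"rot":[0,0,0],"hand":0.4},{"linear":[-0.04,-0.25,0.2],"rot":[0,0,0],"hand":0.4},{"linear":[-0.06,-0.4,0.4],"rot":[0,0,0],"hand":0.4},{"linear":[-0.06,-0.5,0.5],"rot":[0,0,0],"hand":0.4},{"linear":[-0.06,-0.5,0.5],"rot":[0,0,0],"hand":0.4},{"linear":[-0.06,-0.6,0.5],"rot":[0,0,0],"hand":0.4},{"linear":[-0.06,-0.7,0.5],"rot":[0,0,0],"hand":0.4},{"linear":[-0.06,-0.7,0.4],"rot":[0,0,0],"hand":0.4},{"linear":[-0.06,-0.7,0],"rot":[0,0,0],"hand":0.4},{"linear":[-0.1,-0.7,0],"rot":[0,0,0],"hand":0.4},{"linear":[-0.1,-0.5,0],"rot":[0,0,0],"hand":0.4},{"linear":[0,-0.2,0],"rot":[0,0,0],"hand":0.4},{"linear":[0,0,0],"rot":[0,0,0],"hand":0.4},{"linear":[0,0,0],"rot":[0,0,0],"hand":0.4},{"linear":[0,0,0],"rot":[0,0,0],"hand":0.4}]'; python3 g.py
python3 - <<'E'
from h import *
from g import p,Xd,Yd
for n in ['scene','top']:
    s=eyes.snapshot(n);W=pts(s)*1000;D=W[...,:2]-p;X=D@Xd;Y=D@Yd;z=W[...,2]
    m=(abs(Y-53)<46)&(X>75)&(X<138)&(z<95)&(s['image'].max(-1)<70)&(z>60)
    if m.sum():
        zt=np.percentile(z[m],97);t=m&(z>zt-5)
        print(n,m.sum(),'X',np.percentile(X[m],[2,98]),'topX',np.median(X[t]),'Y',np.percentile(Y[m],[2,98]),'ztop',zt)
    save(s,n+'9')
E
```

```text
clock: 19.4
tool_pos: [0.4834, -0.3166, 0.2553]
orientation: [-88.4, 89.4, -8.7]
force: [-0.5, -0.3, -0.8]
opening: 0.035
t 19.4 rest XY -321.4 36.6 world [ 483.4 -316.6  255.3] rot units to go [0.02 0.12 0.03] F [-0.5 -0.3 -0.8] open 0.035 J [-14.  10. -10.  -0. -70.   4.]
scene 720 X [ 83.56221349 126.44573626] topX 109.82669540597985 Y [11.13037699 91.87616292] ztop 89.90547196961904
top 786 X [ 85.97135888 136.76258203] topX 114.40529249606072 Y [14.46605193 96.51926013] ztop 89.48309524395184
```

View pics/scene9.png

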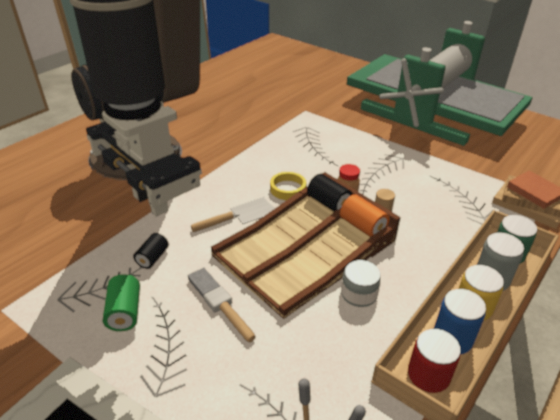

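View pics/top9.png

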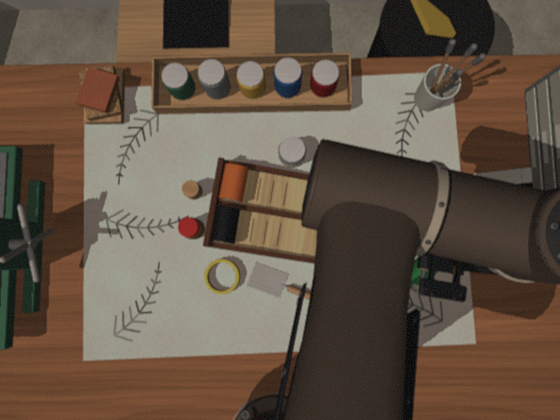

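The black roller lies in the dip beside the orange one (scene view (328,192), top view (226,222)), with its top at z≈89.5 mm as expected. The other objects are where they were, and the hand is high and clear.

```bash
python3 -c "
from plant import ticket;print(ticket.close_job())"
```

```text
the job is handed in; nothing more can be done
None
```

The black roller is in the dip at the stop, beside the orange one, and I handed the job in at about 19.5 s. I pushed it at roughly 20 mm/s with the part-open fingertips kept behind it. Once it had dropped in, I backed the hand off and raised it clear.

- **Roller seated:** its measured top is at z 89.5–89.9 mm (88.5 expected). Its centre is at rest x 110 mm from the scene camera and 114 mm from the top camera, against the seat's 110.5. The two disagree by about 4 mm, roughly as far apart as their estimates of the rest's position were.
- **Drop over the edge:** the arm hid the roller there, so I did not see it fall. I judged it from the push force vanishing and then a wrist-camera depth check.
- **Forces and other objects:** readings after each move stayed under about 4 N. The orange roller and the objects on the table look unmoved in the final pictures; the arm hid part of the top view.
- **Failed checks:** two early position-check scripts failed because the arm blocked the top camera; neither affected the job.

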